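Stand two packing strips in the stepped thickness gauge

ROBOT

A 6-joint arm with a two-finger parallel gripper is mounted at the origin on the work surface; the furniture and walls round the work are solid. World frame = base frame: x ahead of the robot, y to its left, z up, the work surface at z = 0. Lengths are in m, angles in rad, forces in N, time in s.
With the tool pointing down it reaches from about 0.35 to 0.975 m from the base axis. Payload 4.9 kg.
Tool frame: the origin (TCP) lies between the finger pads; the fingertips stand 19 mm ahead of it and the grasp point (between the pads) is the TCP; z points along the fingers, y is the line along which they close (so a half turn about z gives the same grasp; the last joint's range is limited). The gripper opens to 85 mm and grips with 20 to 120 N. Pads are 22 mm wide; open, the fingers measure 114 mm over their backs; the gripper's body (76 mm by 85 mm) begins 54 mm behind the grasp point. The pads swing forward as they close: fully open they stand 13 mm farther back than shut.
Start: joints at [0.988, 0.053, 1.613, -0, 1.476, -0.119], TCP at [0.28, 0.559, 0.25] pointing down, gripper open.
Joint ranges: [-3.01, 3.01], [-1.01, 2.22], [0.06, 2.58], [-1.02, 4.17], [0.09, 2.62], [-3.14, 3.14]. Speed limits (rad/s): [2.57, 2.57, 3.14, 3.14, 3.14, 3.14].

INTERFACE

Orientations are given as a rotation vector (axis times angle).
In Python, from station import ctrl gives the robot as it stands. The module is installed in compiled form; this text tells all that it offers.
- The arm moves only by the tool servo_tool, never from a script. Its argument "increments" is a list that holds one entry, the list of rows, each a list of 5 numbers: the finger opening in cm, from 0 to 8.54, then the shift along the tool's x, y, z in cm, then the turn about the tool's z in degrees. A call has 1 to 5 rows; each row is the pose to reach, as a shift and turn from the pose commanded when the call began, along the tool's axes at that moment; what a row does not reach only later rows make up. A row lasts 1/10 s, in which the tool goes at most 50 mm and 8.59 degrees, less where a joint would pass 70% of its speed; a pose out of reach is approached as far as the arm can. A call with a gripper value outside its range is refused whole. The fingers move at their own pace and stop on an object; "newtons" is the grip in N (left out, the last holds). Time passes only in rows, so rows that repeat a pose let the fingers close. It gives the time, the measured TCP pose, the force, the opening and the grip force at its end, in the units of the state.
- ctrl.get_obs(): the state, without advancing time (a new reading comes with each control period).
- ctrl.get_image(name): name is "scene" or "top" or "wrist"; returns a dict with "img" (480x640x3 uint8, red, green, blue), "fx", "fy", "cx", "cy" (pixels), "rvec" (rotation vector, rad) and "tvec" (3), from world to camera coordinates, as OpenCV has them; the wrist camera has in their place "mount" (4x4, takes a point from camera to tool coordinates, whose origin is the TCP and whose axes are the flange's). Camera axes: x right, y down, z forward; pixel columns grow to the right and rows downward; lengths in m; the calibration is good to about 2 mm. The wrist camera is an equidistant fisheye: a pixel r from the principal point sees the ray r / f radians off the axis. A picture is of the moment at which its call begins: read the wrist's pose just before it. There is no depth.
- ctrl.finish_job(): hands the job in; it is judged then, once.
The state is a dict: "t": time; "q": joint angles; "dq": joint speeds; "effort": joint torques, N m; "tool_pos": TCP position; "tool_rot": TCP orientation; "contact_force": force on the tool from outside, world axes, zero at the start; "wrist_torque": the same for the moment, N m; "opening": finger opening in m; "grip_force": force on a finger pad.
Only numpy, scipy, OpenCV 4.12 (cv2) and the standard library are available. Lean on these libraries where they do the work, as an engineer would, in place of code of your own. Each camera call takes 0.05 s, during which the arm holds its last target. There are 200 camera calls.

TASK

Sort the two steel packing strips with the thickness gauge: lower each one, on edge, into the slot of its own thickness until it rests fully home on the shoulder inside, and leave both standing there. Strips and gauge are ground surfaces, so feel for the slot and go gently: never push a strip against the gauge with more than 40 N, and lower it all the way in the hand rather than letting it drop. Leave the oil can and the solder reel where they are.

Things in the scene. Friction and masses are not known exactly. Their poses are not given: they have to be found in the camera images.
- gauge: Green cast cradle of the thickness gauge, fixed, 74 x 286 mm. Origin: centre of its underside; x along the length of the slots, y along the row, z up. A steel gauge bar (44 mm along x, 204 along y, flat top 46 mm above the origin) is clamped in it, shifted along y by an UNMEASURED -15 to +15 mm of end play; it does not yield. End cheeks 38 mm high stand beyond it; two brass thumbscrews stand low on its -x side.
- mouth_14 (a point): Where the mouth of the 14 mm slot would be with the bar central in its cradle: middle of the slot's length, level with the bar's top, axes as the gauge. The real slot lies up to 15 mm to either side along y. Slots run right through along x, open at the ends and top, each 1.5 mm wider than its nominal thickness, with 0.5 mm 45-degree chamfers at the mouth.
- mouth_10 (a point): The same point for the 10 mm slot (narrowest), 56 mm to the -y side of the 14 mm one; all slots are shifted together with the bar. 18 mm below the bar's top every slot narrows by 4 mm (2 mm a side): a strip of its thickness stops on these shoulders, underside 28 mm above the gauge's origin.
- mouth_18 (a point): The same point for the 18 mm slot (widest), 56 mm to the +y side of the 14 mm one; it stays empty. A strip too thick for a slot stays on the bar's top; one too thin falls to a second step, 12 mm too deep.
- strip_thin: Bright steel packing strip (parallel) with three drilled holes, 72 mm long, 10 mm thick, 42 mm high, about 0.2 kg, standing on its long edge on the bench. Origin: centre of its underside; x along its length, y across its thickness, z up. It belongs in the 10 mm slot (seated, 24 mm of it stand above the bar). It may go in either way round.
- strip_thick: The same, 14 mm thick, about 0.28 kg; belongs in the 14 mm slot (seated, 24 mm of it stand above the bar).
- oil_can: Red oil can with a spout, 76 mm across and 160 mm high, bystander. Origin: centre of its underside.
- solder_reel: Reel of solder with green flanges, 53 mm across, 30 mm high, bystander. Origin: centre of its underside.
Mind the look-alikes: they are no part of the job. Leave any orange look-alike of the strip_thin alone.

How it is judged:
At the end, for the whole second after the job is handed in: The thin strip stands in the 10 mm slot and the thick one in the 14 mm slot, each upright (within 0.08 rad), at rest on the first shoulder (underside 26 to 30 mm above the gauge's origin) and within 20 mm of the middle of the slot's length (z of strip_thin in the frame of gauge between 0.026 and 0.03 m and y of strip_thin in the frame of gauge between -0.073 and -0.039 m and x of strip_thin in the frame of gauge between -0.02 and 0.02 m and angle between each of strip_thin, strip_thick's own z axis and vertical below 0.08 rad and z of strip_thick in the frame of gauge between 0.026 and 0.03 m and y of strip_thick in the frame of gauge between -0.017 and 0.017 m and x of strip_thick in the frame of gauge between -0.02 and 0.02 m and linear speed of each of strip_thin, strip_thick below 0.02 m/s); the robot touches nothing.
It fails at once if a strip pressed against the gauge with more than 40 N (contact force between any of strip_thin, strip_thick and gauge above 40 N).
It fails at once if a strip let fall inside the gauge (faster than 0.35 m/s, a free drop of about 6 mm) instead of being lowered ((linear speed of strip_thick above 0.35 m/s and z of strip_thick in the frame of gauge below 0.045 m and horizontal distance between strip_thick and gauge below 0.09 m) or (linear speed of strip_thin above 0.35 m/s and z of strip_thin in the frame of gauge below 0.045 m and horizontal distance between strip_thin and gauge below 0.09 m)).
It fails at once if the oil can or the solder reel moved by more than 20 mm (distance of any of oil_can, solder_reel from where it was at the start of the episode above 0.02 m).
It also fails if it takes over 61 s, if anything falls off the work surface, if the arm or the gripper's body presses on something with over 40 N, if the wrist force passes 120 N, or if a joint passes its speed limit or range.

## Working session

There is one attempt and no reset: what is moved stays moved. The work goes in short steps, Python scripts to look and compute and a tool call to move; the robot and the scene stay as the last step left them, time stands still between calls to the robot, and variables do not carry over. Pictures are saved under pics/ and viewed, at most 10 in all, crops included, and the job is handed in when it is done.

Besides the shell and the picture viewer there is one more tool, called after "Emit:" by a JSON object that holds its "api" and its "payload". servo_tool: Moves the arm, as the interface text tells. Its arguments: {"type":"object","properties":{"increments":{"type":"array"},"newtons":{"type":"number"}},"required":["increments"]}

```bash
mkdir -p pics; cat > h.py <<'E'
import numpy as np, cv2, pickle
from station import ctrl
R=lambda v: cv2.Rodrigues(np.array(v,float))[0]
def grab(n,save=None):
    o=ctrl.get_obs(); d=ctrl.get_image(n); d['obs']=o
    if save: cv2.imwrite('pics/'+save,d['img'][:,:,::-1])
    pickle.dump(d,open(n+'.pkl','wb')); return d
def ray(d,u,v):
    if 'mount' in d:
        x=(u-d['cx'])/d['fx'];y=(v-d['cy'])/d['fy'];r=np.hypot(x,y)
        k=np.array([np.sin(r)*x/r,np.sin(r)*y/r,np.cos(r)])if r>1e-9 else np.array([0,0,1.])
        M=np.array(d['mount']);T=R(d['obs']['tool_rot']);p=np.array(d['obs']['tool_pos'])
        return p+T@M[:3,3],T@M[:3,:3]@k
    C=R(d['rvec']);t=np.array(d['tvec']).ravel()
    return -C.T@t,C.T@np.array([(u-d['cx'])/d['fx'],(v-d['cy'])/d['fy'],1])
def at(d,u,v,z):
    o,k=ray(d,u,v); return (o+k*(z-o[2])/k[2]).round(4)
E
python3 - <<'E'
from h import *
d=grab('top','top.png'); s=grab('scene','scene.png'); w=grab('wrist','wrist.png')
for x in (d,s): print(ray(x,320,240), x['fx'])
print(w['mount'],w['fx'],w['obs'])
E
```

```text
(array([ 0.29810132, -0.00585803,  1.37305129]), array([ 0.09711258, -0.01132358, -0.99530851])) 473.8624818543268
(array([-0.34442694, -0.94854281,  1.08049414]), array([ 0.47765538,  0.60758126, -0.63477785])) 544.2736550892089
[[ 1.41007391e-03 -9.51002648e-01 -3.09179519e-01  7.94948027e-02]
 [ 9.99998806e-01  1.53664574e-03 -1.65864633e-04  9.33946985e-04]
 [ 6.32837097e-04 -3.09178916e-01  9.51003679e-01 -1.22645789e-01]
 [ 0.00000000e+00  0.00000000e+00  0.00000000e+00  1.00000000e+00]] 371.64829954431775 {'t': 0.1, 'q': array([ 9.88022792e-01,  5.32690126e-02,  1.61417403e+00, -1.44420936e-05,
        1.47601311e+00, -1.19029817e-01]), 'dq': array([-0.00018923, -0.00153938, -0.00362747,  0.00144868, -0.00121563,
       -0.00025144]), 'effort': array([ 6.17915866e-04, -3.94897056e+01, -3.71364391e+01, -1.08870984e-04,
        3.88134373e-03, -1.53490737e-05]), 'tool_pos': array([0.27928279, 0.55852652, 0.24918911]), 'tool_rot': array([-7.21790528e-01, -3.05690622e+00,  2.75602159e-03]), 'contact_force': array([ 0.82444408, -0.91387729, -0.3518608 ]), 'wrist_torque': array([-0.02802717, -0.04164038, -0.01663974]), 'grip_force': 0.0, 'opening': 0.0851512423626458}
```

View pics/top.png

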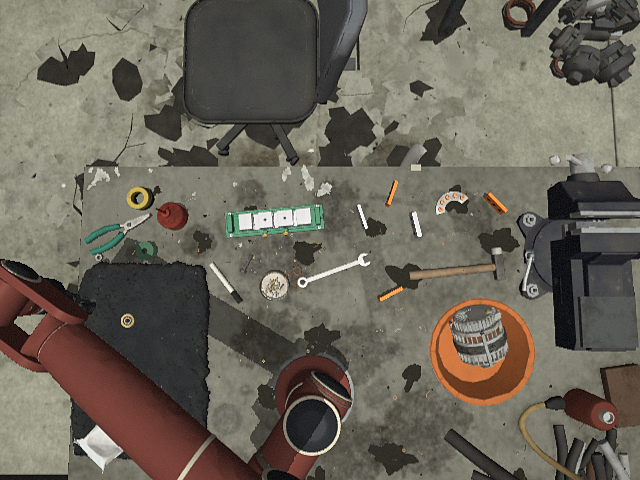

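View pics/scene.png

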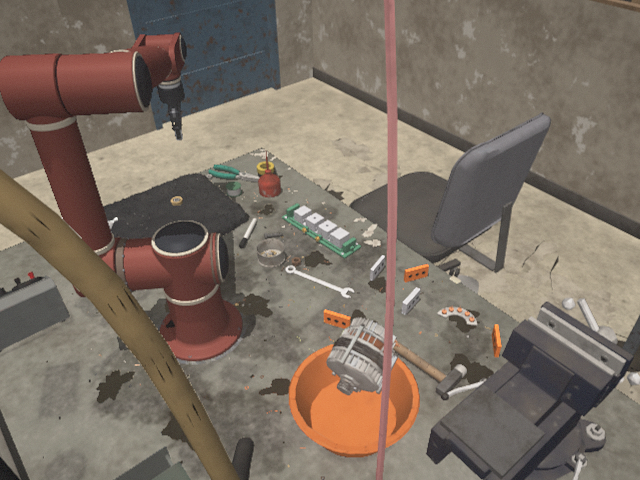

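The top view shows the green gauge near (275,220), with the bar lying between about 235 and 314 px. The two bright strips are at (363,217) and (417,224). The can is at (172,215) and the reel at (147,248). I'll enlarge that area.

```bash
python3 - <<'E'
from h import *
d=pickle.load(open('top.pkl','rb'));i=d['img'][:,:,::-1]
a=cv2.resize(i[195:250,220:330],None,fx=7,fy=7,interpolation=cv2.INTER_CUBIC)[:, :770]
b=cv2.resize(i[195:245,350:430],None,fx=4,fy=4,interpolation=cv2.INTER_CUBIC)
c=np.zeros((a.shape[0]+b.shape[0],770,3),np.uint8);c[:a.shape[0]]=a;c[a.shape[0]:,:b.shape[1]]=b
cv2.imwrite('pics/crop.png',c);print(c.shape)
E
```

```text
(585, 770, 3)
```

View pics/crop.png

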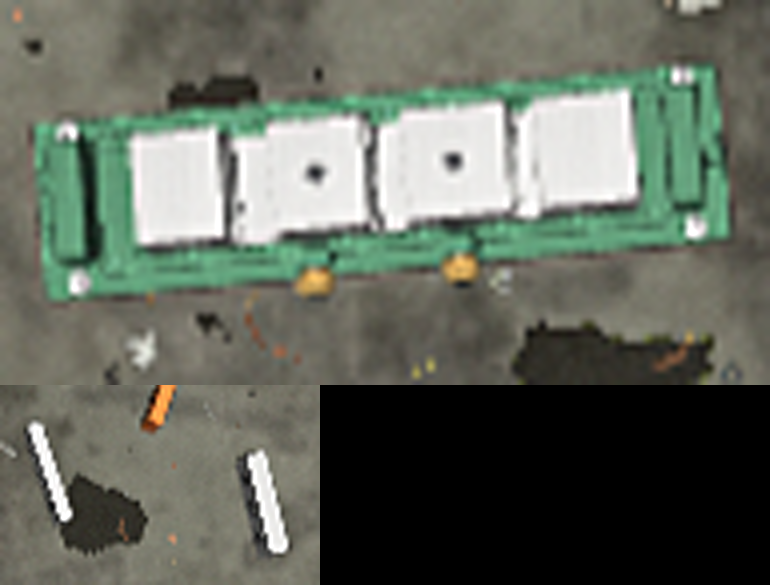

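The crop shows the gauge with corners at (38,123), (715,68), (730,235), (50,298). The thumbscrews are at the bottom, so gauge +x points up the image and +y to the left. The thin strip runs (35,428)–(66,518) and the thick one (257,457)–(278,547).

```bash
python3 - <<'E'
from h import *
d=pickle.load(open('top.pkl','rb'))
g=lambda x,y,z:at(d,220+(x+.5)/7-.5,195+(y+.5)/7-.5,z)
s=lambda x,y,z:at(d,350+(x+.5)/4-.5,195+(y-385+.5)/4-.5,z)
print('corners',[g(*c,.01) for c in((38,123),(715,68),(730,235),(50,298))])
print('bar',[g(*c,.046) for c in((131,135),(630,90),(638,203),(140,246))])
print('thin',s(35,428,.042),s(66,518,.042),'thick',s(257,457,.042),s(278,547,.042))
print('can',at(d,172,215,.08),'reel',at(d,147,248,.03))
o=ctrl.get_obs();print(R(o['tool_rot']).round(3))
E
```

```text
corners [array([0.5119, 0.255 , 0.01  ]), array([ 0.5356, -0.0263,  0.01  ]), array([ 0.4656, -0.0325,  0.01  ]), array([0.4388, 0.2484, 0.01  ])]
bar [array([0.5014, 0.2104, 0.046 ]), array([0.5203, 0.0087, 0.046 ]), array([0.4741, 0.0053, 0.046 ]), array([0.4562, 0.2059, 0.046 ])]
thin [ 0.5272 -0.13    0.042 ] [ 0.4627 -0.1515  0.042 ] thick [ 0.5067 -0.2875  0.042 ] [ 0.4424 -0.301   0.042 ]
can [0.4926 0.3875 0.08  ] reel [0.4052 0.4706 0.03  ]
[[-0.894  0.447 -0.001]
 [ 0.447  0.894 -0.001]
 [ 0.    -0.002 -1.   ]]
```

Emit:
{"api": "servo_tool", "payload": {"increments": [[[8.5, -4.2, -2.4, 0, -8], [8.5, -8.4, -4.8, 0, -16], [8.5, -12.6, -7.2, 0, -24], [8.5, -16.8, -9.6, 0, -31.7], [8.5, -21, -12, 0, -31.7]]]}}

```text
t: 0.65
tool_pos: [0.4142, 0.356, 0.25]
tool_rot: [0.145, -3.138, 0.0]
contact_force: [-0.1, -0.3, 0.1]
opening: 0.0853
grip_force: 0.0
```

Emit:
{"api": "servo_tool", "payload": {"increments": [[[8.5, -2.2, -4.2, 0.6, 0], [8.5, -4.4, -8.4, 1.6, 0], [8.5, -6.6, -12.6, 3, 0], [8.5, -8.8, -16.8, 4.5, 0], [8.5, -11, -21, 6, 0]]]}}

```text
t: 1.15
tool_pos: [0.5426, 0.1565, 0.1897]
tool_rot: [-0.14, 3.138, 0.0]
contact_force: [0.9, 0.2, -0.6]
opening: 0.0849
grip_force: 0.0
```

Emit:
{"api": "servo_tool", "payload": {"increments": [[[8.5, -2, -4, 1, 0], [8.5, -2, -4, 2, 0], [8.5, -2, -4, 2, 0]]]}}

```text
t: 1.45
tool_pos: [0.5645, 0.1194, 0.168]
tool_rot: [0.137, -3.134, -0.0]
contact_force: [-0.3, 1.0, 0.4]
opening: 0.0851
grip_force: 0.0
```

```bash
python3 - <<'E'
from h import *
d=grab('wrist','w1.png');print(d['obs']['tool_pos'],d['obs']['dq'].round(3))
cv2.imwrite('pics/w1b.png',cv2.resize(d['img'][:,:,::-1],(800,600)))
E
```

```text
[0.56449304 0.11941294 0.16795663] [ 0.039 -0.027 -0.009  0.003  0.015  0.003]
```

View pics/w1b.png

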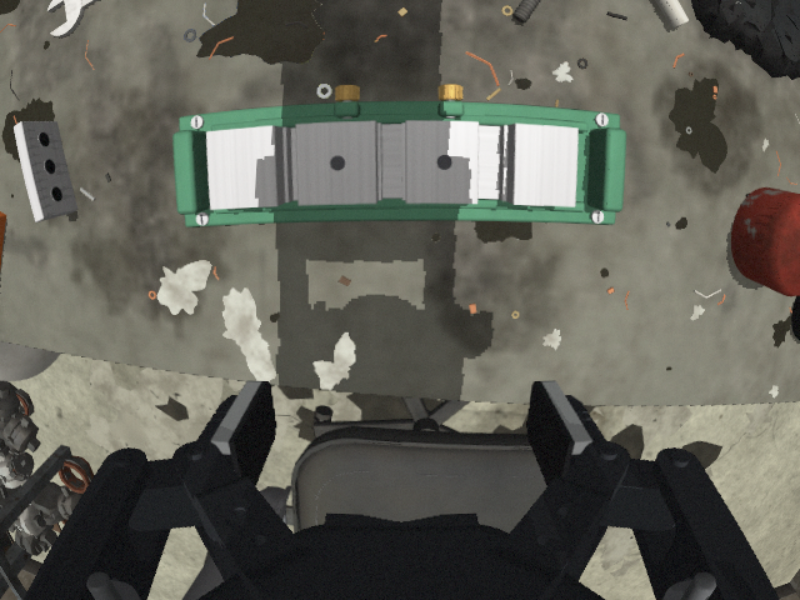

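The wrist view shows the gauge lying horizontally, with the bar from (207,165) to (578,165) and its slots at about x 283, 391 and 495 in the enlarged picture. The thin strip is at the left edge, (45,170). I'll rectify the view at bar-top height to read the slot edges.

```bash
cat >> h.py <<'E'
def project(d,P):
    M=np.array(d['mount']);T=R(d['obs']['tool_rot']);p=np.array(d['obs']['tool_pos'])
    c=((P-p)@T-M[:3,3])@M[:3,:3]
    r=np.hypot(c[...,0],c[...,1]);th=np.arctan2(r,c[...,2])/np.maximum(r,1e-9)
    return np.stack([d['cx']+d['fx']*th*c[...,0],d['cy']+d['fy']*th*c[...,1]],-1).astype(np.float32)
def ortho(d,c,yaw,z,wx,wy,s):
    # picture: columns = -local y (left=+y), rows = -local x ; s px per m
    u,v=np.meshgrid((np.arange(int(wy*s))+.5)/s-wy/2,(np.arange(int(wx*s))+.5)/s-wx/2)
    X=-v;Y=-u;a=np.cos(yaw);b=np.sin(yaw)
    m=project(d,np.stack([c[0]+a*X-b*Y,c[1]+b*X+a*Y,0*X+z],-1))
    return cv2.remap(d['img'][:,:,::-1],m,None,cv2.INTER_CUBIC)
E
python3 - <<'E'
from h import *
d=pickle.load(open('wrist.pkl','rb'));c=(.488,.111);y=np.deg2rad(5.1)
a=ortho(d,c,y,.046,.09,.26,3000)
b=ortho(d,c,y,.01,.09,.3,2600)
cv2.imwrite('pics/o1.png',np.vstack([a,b[:, :780]]));print(a.shape,b.shape)
E
```

```text
(270, 780, 3) (234, 780, 3)
```

View pics/o1.png

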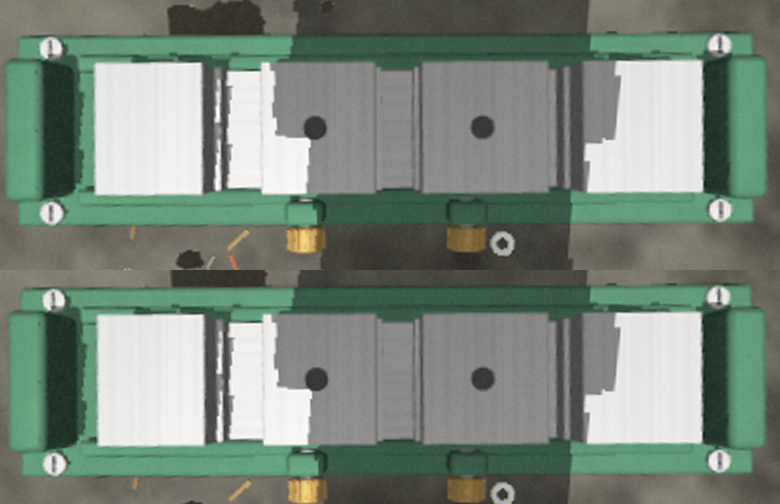

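The rectified view gives the bar centre 2.8 mm to the -y side and 2.3 mm to the +x side of my gauge estimate. The 14 mm slot is centred at column 398.5, the 10 mm slot at 566, and the yaw of 5.1° holds. Next is the thin strip.

```bash
python3 - <<'E'
from h import *
d=pickle.load(open('wrist.pkl','rb'))
P=[at(d,u/1.25,v/1.25,.042) for u,v in((14,122),(25,121),(46,216),(37,221))];print(P,np.mean(P,0))
e=np.add(P[0],P[1])-P[2]-P[3];print(np.degrees(np.arctan2(-e[1],-e[0])), np.degrees(np.arctan2(e[1],e[0])))
a=np.deg2rad(5.1)
for dx,dy in((.0023,-.0028),(.0023,-.0588)): print(.488+np.cos(a)*dx-np.sin(a)*dy,.111+np.sin(a)*dx+np.cos(a)*dy)
E
```

```text
[array([ 0.4636, -0.1533,  0.042 ]), array([ 0.464 , -0.1413,  0.042 ]), array([ 0.5294, -0.1206,  0.042 ]), array([ 0.5329, -0.1302,  0.042 ])] [ 0.497475 -0.13635   0.042   ]
18.012817429119714 -161.9871825708803
0.4905397984816708 0.10841554189964267
0.49551787910619155 0.05263724223663957
```

Emit:
{"api": "servo_tool", "payload": {"increments": [[[8.5, 1.6, -4.5, 0.2, -4], [8.5, 3.2, -9, 1, -8], [8.5, 4.8, -13.5, 2, -12], [8.5, 6.4, -18, 3, -13.4], [8.5, 8, -22.5, 4, -13.4]]]}}

```text
t: 2.0
tool_pos: [0.5057, -0.1109, 0.1311]
tool_rot: [-0.511, 3.098, -0.001]
contact_force: [0.6, -1.0, -0.2]
opening: 0.085
grip_force: 0.0
```

Emit:
{"api": "servo_tool", "payload": {"increments": [[[5, 1.8, -2.3, 1, 0.4], [5, 1.8, -2.3, 4, 0.4], [5, 1.8, -2.3, 7, 0.4], [5, 1.8, -2.3, 9, 0.4], [5, 1.8, -2.3, 9, 0.4]]]}}

```text
t: 2.5
tool_pos: [0.4941, -0.1362, 0.0377]
tool_rot: [0.497, -3.097, -0.005]
contact_force: [-0.8, 0.1, -0.5]
opening: 0.0497
grip_force: 0.0
```

Emit:
{"api": "servo_tool", "payload": {"increments": [[[0, 0, 0, 0, 0], [0, 0, 0, 0, 0], [0, 0, 0, 0, 0], [0, 0, 0, 0, 0], [0, 0, 0, 0, 0]]], "newtons": 50}}

```text
t: 3.0
tool_pos: [0.4978, -0.1388, 0.0425]
tool_rot: [-0.494, 3.099, -0.002]
contact_force: [0.2, 1.5, 5.9]
opening: 0.0088
grip_force: 50.3
```

Emit:
{"api": "servo_tool", "payload": {"increments": [[[0, 0, 0, -1, 0], [0, 0, 0, -3, 0], [0, 0, 0, -6, 0], [0, 0, 0, -10, 0], [0, 0, 0, -10, 0]]]}}

```text
t: 3.5
tool_pos: [0.4994, -0.14, 0.1469]
tool_rot: [-0.493, 3.093, -0.01]
contact_force: [1.8, -0.2, -1.5]
opening: 0.0084
grip_force: 49.2
```

```bash
python3 - <<'E'
from h import *
for i in range(3):
    o=ctrl.get_obs();print(o['tool_pos'],o['tool_rot'],o['opening'],o['grip_force'],o['contact_force'])
T=R(o['tool_rot']);print('dx,dy tool cm',(T.T@(np.array([.4955,.0526,.14])-o['tool_pos'])*100).round(2))
print(np.degrees(np.arctan2(T[1,0],T[0,0]))%360)
E
```

```text
[ 0.49944807 -0.13998902  0.14687421] [-0.49334429  3.09320493 -0.00975154] 0.008364099665579269 49.16555106639862 [ 1.78159148 -0.22226043 -1.45960181]
[ 0.49944807 -0.13998902  0.14687421] [-0.49334429  3.09320493 -0.00975154] 0.008364099665579269 49.16555106639862 [ 1.78159148 -0.22226043 -1.45960181]
[ 0.49944807 -0.13998902  0.14687421] [-0.49334429  3.09320493 -0.00975154] 0.008364099665579269 49.16555106639862 [ 1.78159148 -0.22226043 -1.45960181]
dx,dy tool cm [-5.61 18.43  0.59]
198.125676182889
```

Emit:
{"api": "servo_tool", "payload": {"increments": [[[0, -0.8, 2.6, 0, 3], [0, -2.2, 7, 0, 7], [0, -3.6, 11.6, 0, 11], [0, -4.8, 15.6, 0, 13], [0, -5.6, 18.4, 0, 13]]]}}

```text
t: 4.0
tool_pos: [0.4907, 0.0561, 0.1391]
tool_rot: [0.142, -3.136, -0.001]
contact_force: [1.2, -1.0, -2.0]
opening: 0.0088
grip_force: 49.3
```

Emit:
{"api": "servo_tool", "payload": {"increments": [[[0, 0, 0, 1, 0], [0, 0, 0, 2, 0], [0, 0, 0, 3, 0], [0, 0, 0, 3, 0], [0, 0, 0, 3, 0]]]}}

```text
t: 4.5
tool_pos: [0.4918, 0.0529, 0.1095]
tool_rot: [0.138, -3.137, 0.0]
contact_force: [0.5, -0.2, -1.8]
opening: 0.0087
grip_force: 49.4
```

```bash
python3 - <<'E'
from h import *
d=grab('wrist','w2.png');o=d['obs'];print(o['tool_pos'],o['contact_force'],o['dq'].round(3))
T=R(o['tool_rot']);print(T.round(4),np.degrees(np.arctan2(T[1,0],T[0,0]))%360)
i=d['img'][:,:,::-1]
cv2.imwrite('pics/w2c.png',cv2.resize(i[40:400,100:580],(800,600),interpolation=cv2.INTER_CUBIC))
E
```

```text
[0.49179561 0.05290258 0.10951067] [ 0.47938381 -0.21045892 -1.78872061] [ 0.006 -0.013 -0.019  0.002 -0.001  0.001]
[[-9.961e-01 -8.770e-02 -1.600e-03]
 [-8.770e-02  9.961e-01 -1.000e-04]
 [ 1.600e-03  1.000e-04 -1.000e+00]] 185.03197544121784
```

View pics/w2c.png

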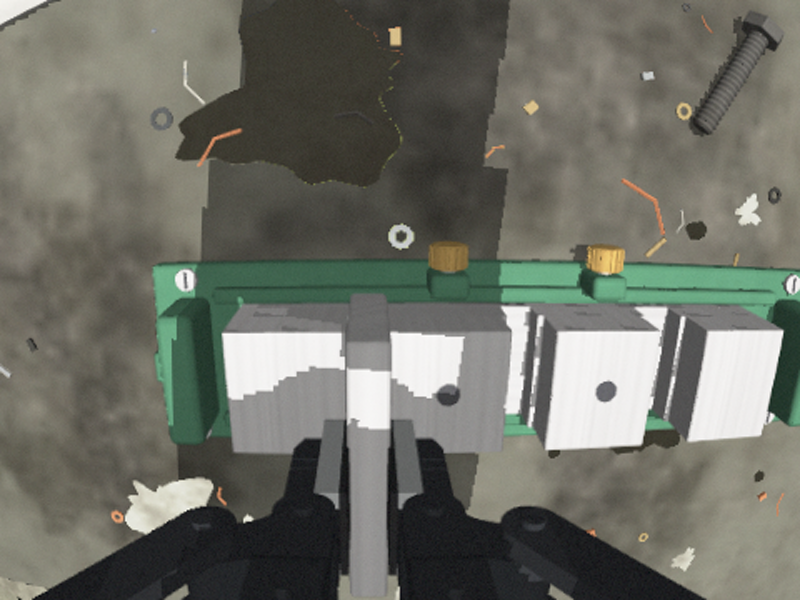

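The strip hangs in hand at columns 348–390. The 10 mm slot's edges show on both sides of it, at about 345 and 391, so it is nearly centred. I'll work out the residual in tool coordinates.

```bash
python3 - <<'E'
from h import *
d=pickle.load(open('wrist.pkl','rb'));o=d['obs'];T=R(o['tool_rot']);p=o['tool_pos']
f=lambda u,v,z:((at(d,100+(u+.5)*.6-.5,40+(v+.5)*.6-.5,z)-p)@T*1000).round(1)
for n,z,pts in(('slot',.046,((345,340),(391,340),(224,335),(508,410),(535,330))),('striptop',.110,((348,400),(390,400),(350,310),(388,310))),('stripbot',.0685,((351,296),(387,296)))):
    print(n,[f(*q,z) for q in pts])
g=cv2.cvtColor(d['img'],cv2.COLOR_RGB2GRAY)
for r in (230,240,250): print(r,g[r,296:346].tolist())
E
```

```text
slot [array([15.4, -6.5, 63.5]), array([15.4,  8.1, 63.5]), array([ 17.1, -45.7,  63.5]), array([-9.5, 48.1, 63.5]), array([18.9, 54.9, 63.5])]
striptop [array([23.6, -3.5, -0.5]), array([23.6,  5.6, -0.5]), array([43.8, -2.9, -0.4]), array([43.8,  4.9, -0.4])]
stripbot [array([35.8, -3.9, 41.1]), array([35.8,  6. , 41.1])]
230 [106, 103, 103, 103, 105, 108, 106, 105, 104, 104, 102, 100, 118, 103, 100, 104, 104, 107, 106, 105, 106, 105, 106, 106, 107, 108, 111, 106, 104, 112, 107, 110, 108, 108, 109, 107, 100, 103, 104, 105, 106, 103, 102, 104, 107, 106, 105, 104, 107, 105]
240 [243, 243, 243, 243, 243, 243, 242, 242, 232, 145, 137, 96, 96, 101, 107, 106, 104, 105, 105, 106, 108, 106, 101, 104, 102, 106, 108, 106, 107, 106, 107, 107, 102, 106, 105, 106, 101, 96, 222, 243, 244, 244, 244, 242, 242, 243, 244, 245, 245, 245]
250 [241, 242, 243, 242, 244, 243, 241, 228, 145, 146, 139, 107, 131, 142, 145, 149, 145, 148, 146, 148, 149, 149, 149, 149, 154, 154, 154, 155, 151, 150, 151, 150, 149, 146, 149, 148, 143, 137, 139, 222, 244, 243, 242, 241, 241, 242, 242, 245, 244, 244]
```

Emit:
{"api": "servo_tool", "payload": {"increments": [[[0, -0.35, -0.08, 0, 0], [0, -0.35, -0.08, 1, 0], [0, -0.35, -0.08, 1.8, 0], [0, -0.35, -0.08, 2, 0], [0, -0.35, -0.08, 2, 0]]]}}

```text
t: 5.05
tool_pos: [0.495, 0.0534, 0.0893]
tool_rot: [0.141, -3.137, -0.0]
contact_force: [-0.4, 0.4, -2.2]
opening: 0.0086
grip_force: 49.5
```

Emit:
{"api": "servo_tool", "payload": {"increments": [[[0, 0, 0, 0.1, 0], [0, 0, 0, 0.2, 0], [0, 0, 0, 0.3, 0], [0, 0, 0, 0.35, 0], [0, 0, 0, 0.35, 0]]]}}

```text
t: 5.55
tool_pos: [0.4964, 0.053, 0.088]
tool_rot: [-0.141, 3.137, -0.002]
contact_force: [-1.6, -1.4, 1.9]
opening: 0.0087
grip_force: 50.2
```

Emit:
{"api": "servo_tool", "payload": {"increments": [[[0, 0, 0, 0.1, 0], [0, 0, 0, 0.1, 0], [0, 0, 0, 0.1, 0]]]}}

```text
t: 5.85
tool_pos: [0.4963, 0.0528, 0.0859]
tool_rot: [-0.141, 3.137, -0.002]
contact_force: [1.0, -3.7, -0.7]
opening: 0.0089
grip_force: 49.7
```

Emit:
{"api": "servo_tool", "payload": {"increments": [[[0, 0, 0, 0.1, 0], [0, 0, 0, 0.2, 0], [0, 0, 0, 0.2, 0]]]}}

```text
t: 6.15
tool_pos: [0.4959, 0.0528, 0.0837]
tool_rot: [-0.141, 3.138, -0.002]
contact_force: [1.5, -6.0, -0.4]
opening: 0.0088
grip_force: 49.8
```

Emit:
{"api": "servo_tool", "payload": {"increments": [[[0, 0, -0.05, 0, 0], [0, 0, -0.05, 0.2, 0], [0, 0, -0.05, 0.4, 0], [0, 0, -0.05, 0.4, 0]]]}}

```text
t: 6.55
tool_pos: [0.4956, 0.0527, 0.0793]
tool_rot: [0.141, -3.138, 0.001]
contact_force: [0.9, -5.0, -2.3]
opening: 0.0089
grip_force: 49.5
```

Emit:
{"api": "servo_tool", "payload": {"increments": [[[0, 0, -0.05, 0.2, 0], [0, 0, -0.05, 0.4, 0], [0, 0, -0.05, 0.6, 0], [0, 0, -0.05, 0.7, 0], [0, 0, -0.05, 0.7, 0]]]}}

```text
t: 7.05
tool_pos: [0.4954, 0.0525, 0.0723]
tool_rot: [0.14, -3.138, -0.001]
contact_force: [0.3, -2.8, -2.2]
opening: 0.0087
grip_force: 49.5
```

Side force is dropping and it is sliding freely; about 3 mm to the shoulder.

Emit:
{"api": "servo_tool", "payload": {"increments": [[[0, 0, -0.02, 0.1, 0], [0, 0, -0.02, 0.2, 0], [0, 0, -0.02, 0.25, 0], [0, 0, -0.02, 0.25, 0]]]}}

```text
t: 7.45
tool_pos: [0.4957, 0.0524, 0.0705]
tool_rot: [0.14, -3.138, -0.001]
contact_force: [-1.6, 0.5, 1.7]
opening: 0.0091
grip_force: 50.1
```

Emit:
{"api": "servo_tool", "payload": {"increments": [[[0, 0, 0, 0.1, 0], [0, 0, 0, 0.1, 0], [0, 0, 0, 0.1, 0]]]}}

```text
t: 7.75
tool_pos: [0.4958, 0.0524, 0.0704]
tool_rot: [0.14, -3.137, -0.001]
contact_force: [-5.5, -0.8, 7.0]
opening: 0.009
grip_force: 51.0
```

It stopped 18 mm below the first touch at 7 N, so the thin strip is on the shoulder. I'll ease off, release and rise.

Emit:
{"api": "servo_tool", "payload": {"increments": [[[0, 0, 0, -0.1, 0], [1.5, 0, 0, -0.1, 0], [2.5, 0, 0, -0.1, 0], [3, 0, 0, -0.1, 0], [3, 0, 0, -0.1, 0]]]}}

```text
t: 8.25
tool_pos: [0.4959, 0.0522, 0.0703]
tool_rot: [-0.14, 3.138, 0.0]
contact_force: [-0.4, 0.2, 0.4]
opening: 0.0301
grip_force: 0.0
```

Emit:
{"api": "servo_tool", "payload": {"increments": [[[3, 0, 0, -1, 0], [3, 0, 0, -4, 0], [3, 0, 0, -8, 0], [3, 0, 0, -10, 0], [3, 0, 0, -10, 0]]]}}

```text
t: 8.75
tool_pos: [0.4986, 0.0521, 0.1755]
tool_rot: [-0.14, 3.129, -0.001]
contact_force: [0.0, 0.3, -0.7]
opening: 0.0301
grip_force: 0.0
```

```bash
python3 - <<'E'
from h import *
d=grab('wrist','w3.png');o=d['obs'];print(o['tool_pos'],o['contact_force'],o['opening'])
T=R(o['tool_rot']);print(np.degrees(np.arctan2(T[1,0],T[0,0]))%360,'to thick, tool cm',(T.T@(np.array([.4746,-.2943,.10])-o['tool_pos'])*100).round(2))
a=cv2.resize(d['img'][:,:,::-1],(800,600));cv2.imwrite('pics/w3b.png',a)
E
```

```text
[0.49859593 0.0520628  0.17552317] [ 0.00974128  0.25582104 -0.67968845] 0.030103480597499076
185.12682939596195 to thick, tool cm [  5.55 -34.27   7.54]
```

View pics/w3b.png

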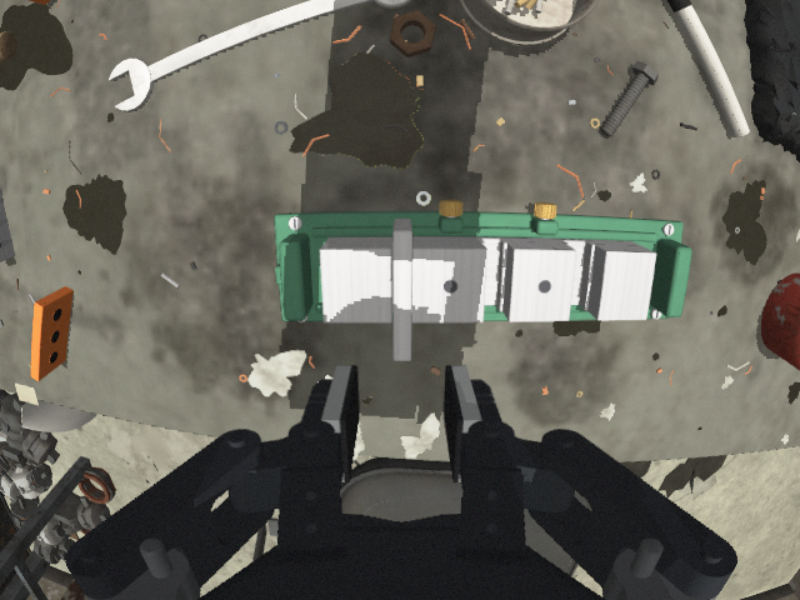

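The thin strip stands upright in the 10 mm slot at column 402, rows 220–360, and the gripper is clear. Now the thick strip.

```bash
python3 - <<'E'
from h import *
d=pickle.load(open('wrist.pkl','rb'))
a,b=at(d,402/1.25,221/1.25,.07),at(d,402/1.25,360/1.25,.07);print(a,b,(a+b)/2,np.linalg.norm(a-b))
print([at(d,u/1.25,v/1.25,.046) for u,v in((320,240),(320,322),(656,243),(650,319))])
E
```

```text
[0.4547 0.0494 0.07  ] [0.53   0.0563 0.07  ] [0.49235 0.05285 0.07   ] 0.07561547460672323
[array([0.4729, 0.0053, 0.046 ]), array([0.5218, 0.0072, 0.046 ]), array([0.4531, 0.2054, 0.046 ]), array([0.5023, 0.2141, 0.046 ])]
```

Emit:
{"api": "servo_tool", "payload": {"increments": [[[6, 0.7, -4.4, 0, -3], [6, 1.4, -8.8, 0, -6.8], [6, 2.1, -13.2, 0, -6.8], [6, 2.8, -17.6, 0, -6.8], [6, 3.5, -22, 0, -6.8]]]}}

```text
t: 9.3
tool_pos: [0.4792, -0.1712, 0.1684]
tool_rot: [0.326, -3.122, -0.003]
contact_force: [0.4, 1.3, -1.4]
opening: 0.0599
grip_force: 0.0
```

Emit:
{"api": "servo_tool", "payload": {"increments": [[[6, 0.3, -4.4, 1, 0], [6, 0.5, -8.8, 3, 0], [6, 0.6, -12.2, 5, 0], [6, 0.6, -12.2, 7, 0], [6, 0.6, -12.2, 7, 0]]]}}

```text
t: 9.8
tool_pos: [0.4968, -0.2894, 0.0947]
tool_rot: [0.323, -3.118, -0.011]
contact_force: [-0.6, 0.1, 0.3]
opening: 0.0604
grip_force: 0.0
```

```bash
python3 - <<'E'
from h import *
d=grab('wrist','w4.png');o=d['obs'];print(o['tool_pos'])
T=R(o['tool_rot']);print(np.degrees(np.arctan2(T[1,0],T[0,0]))%360,'to thick, tool cm',(T.T@(np.array([.4746,-.2943,.041])-o['tool_pos'])*100).round(2))
cv2.imwrite('pics/w4b.png',d['img'][80:460,120:560,::-1])
E
```

```text
[ 0.49681953 -0.28944164  0.0947418 ]
191.8250968767758 to thick, tool cm [ 2.24 -0.06  5.39]
```

View pics/w4b.png

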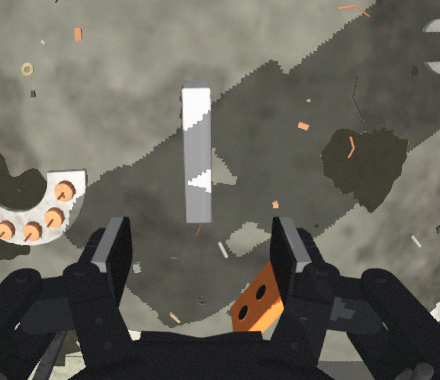

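The thick strip lies between the open fingers at crop columns 183–211, rows 88–222. The orange look-alike, near (258,295), is clear of the grasp spot.

```bash
python3 - <<'E'
from h import *
d=pickle.load(open('wrist.pkl','rb'));o=d['obs'];T=R(o['tool_rot'])
a,b=at(d,120+196,80+88,.042),at(d,120+199,80+222,.042);print(a,b,np.linalg.norm(a-b),((a+b)/2-o['tool_pos'])@T*100,np.degrees(np.arctan2(*(b-a)[1::-1])))
E
```

```text
[ 0.4411 -0.3022  0.042 ] [ 0.5097 -0.2864  0.042 ] 0.07039602261491773 [ 2.1614693  -0.078456    5.28799348] 12.97021484300304
```

Emit:
{"api": "servo_tool", "payload": {"increments": [[[5.5, 1.2, 0, 0, 0], [5.5, 2.2, 0, 0.5, 0], [5.5, 2.2, 0, 3, 0], [5.5, 2.2, 0, 4.8, 0], [5.5, 2.2, 0, 4.8, 0]]]}}

```text
t: 10.35
tool_pos: [0.4762, -0.2937, 0.0502]
tool_rot: [0.326, -3.121, -0.005]
contact_force: [-0.7, 0.8, -0.7]
opening: 0.0548
grip_force: 0.0
```

Emit:
{"api": "servo_tool", "payload": {"increments": [[[5, 0, 0, 0.4, -0.7], [4, 0, 0, 0.7, -0.7], [4, 0, 0, 0.7, -0.7]]]}}

```text
t: 10.65
tool_pos: [0.4788, -0.2955, 0.0461]
tool_rot: [-0.346, 3.122, -0.002]
contact_force: [-0.2, 0.3, 0.0]
opening: 0.0402
grip_force: 0.0
```

Emit:
{"api": "servo_tool", "payload": {"increments": [[[4, 0.2, 0, 0.3, 0], [4, 0.2, 0, 0.3, 0], [4, 0.2, 0, 0.3, 0]]]}}

```text
t: 10.95
tool_pos: [0.4765, -0.2958, 0.0424]
tool_rot: [-0.345, 3.122, -0.0]
contact_force: [0.3, 0.1, 1.2]
opening: 0.0402
grip_force: 0.0
```

Emit:
{"api": "servo_tool", "payload": {"increments": [[[0, 0, 0, 0.1, 0], [0, 0, 0, 0.1, 0], [0, 0, 0, 0.1, 0], [0, 0, 0, 0.1, 0], [0, 0, 0, 0.1, 0]]], "newtons": 60}}

```text
t: 11.45
tool_pos: [0.4766, -0.2957, 0.0414]
tool_rot: [-0.345, 3.122, -0.0]
contact_force: [0.1, -0.8, 0.9]
opening: 0.0128
grip_force: 59.8
```

Emit:
{"api": "servo_tool", "payload": {"increments": [[[0, 0, 0, -1, 0], [0, 0, 0, -4, 0], [0, 0, 0, -8, 0], [0, 0, 0, -10, 0], [0, 0, 0, -10, 0]]]}}

```text
t: 11.95
tool_pos: [0.4784, -0.2972, 0.1458]
tool_rot: [-0.345, 3.117, -0.009]
contact_force: [-0.1, 0.4, -2.6]
opening: 0.0126
grip_force: 59.4
```

```bash
python3 - <<'E'
from h import *
o=ctrl.get_obs()
T=R(o['tool_rot']);print('tool cm',(T.T@(np.array([.4885,.1082,.14])-o['tool_pos'])*100).round(2))
print(np.degrees(np.arctan2(T[1,0],T[0,0]))%360)
E
```

```text
tool cm [-9.85 39.34  0.38]
192.6309942806586
```

Emit:
{"api": "servo_tool", "payload": {"increments": [[[0, -0.8, 3.2, 0, 3], [0, -2, 8, 0, 7.5], [0, -3.2, 12.8, 0, 7.5], [0, -4.4, 17.6, 0, 7.5], [0, -5.5, 22, 0, 7.5]]]}}

```text
t: 12.45
tool_pos: [0.4803, -0.0666, 0.1391]
tool_rot: [0.14, -3.135, -0.002]
contact_force: [0.6, -0.1, -2.8]
opening: 0.0127
grip_force: 59.5
```

Emit:
{"api": "servo_tool", "payload": {"increments": [[[0, -0.5, 4.4, 0, 0], [0, -1, 8.8, 0, 0], [0, -1.5, 13.2, 0, 0], [0, -2, 16.6, 0, 0], [0, -2, 17.8, 0, 0]]]}}

```text
t: 12.95
tool_pos: [0.4845, 0.1127, 0.1392]
tool_rot: [0.146, -3.135, -0.001]
contact_force: [0.1, -0.5, -2.7]
opening: 0.0128
grip_force: 59.5
```

Emit:
{"api": "servo_tool", "payload": {"increments": [[[0, 0, 0, 0.5, 0], [0, 0, 0, 1.5, 0], [0, 0, 0, 2.5, 0], [0, 0, 0, 3, 0], [0, 0, 0, 3, 0]]]}}

```text
t: 13.45
tool_pos: [0.4851, 0.1091, 0.1095]
tool_rot: [0.138, -3.135, 0.0]
contact_force: [0.5, 0.2, -3.2]
opening: 0.0126
grip_force: 59.6
```

```bash
python3 - <<'E'
from h import *
d=grab('wrist','w5.png');o=d['obs'];print(o['tool_pos'],o['dq'].round(3))
T=R(o['tool_rot']);print(np.degrees(np.arctan2(T[1,0],T[0,0]))%360,'off cm',(T.T@(np.array([.4885,.1082,.0893])-o['tool_pos'])*100).round(2))
cv2.imwrite('pics/w5c.png',cv2.resize(d['img'][40:400,100:580,::-1],(800,600),interpolation=cv2.INTER_CUBIC))
E
```

```text
[0.48507064 0.1090967  0.10948088] [ 0.006 -0.015 -0.024 -0.001  0.007  0.001]
185.0353961021922 off cm [-0.34 -0.12  2.02]
```

View pics/w5c.png

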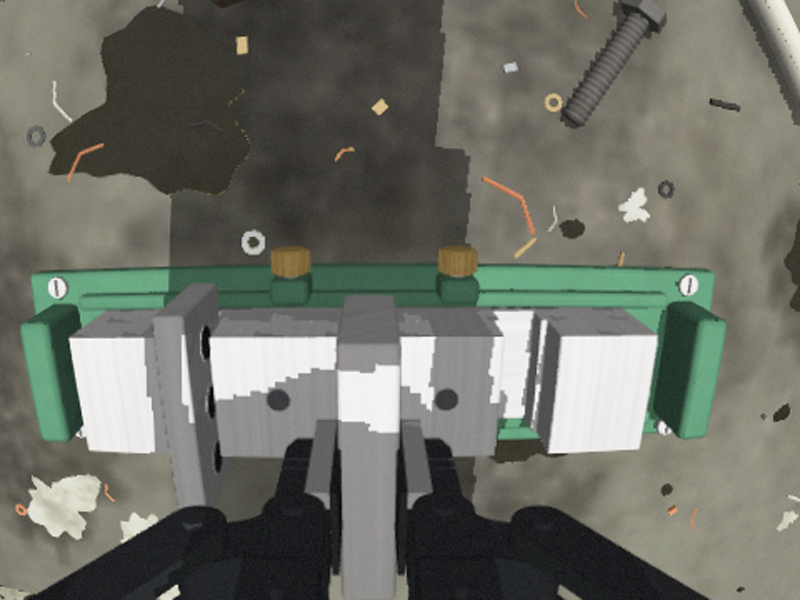

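The thick strip hangs over the 14 mm slot at columns 338–401. The bar's ends are at 72 and 657 on row 337, and the thin strip still stands on the left.

```bash
python3 - <<'E'
from h import *
d=pickle.load(open('wrist.pkl','rb'));o=d['obs'];T=R(o['tool_rot']);p=o['tool_pos']
f=lambda u,v,z:((at(d,100+(u+.5)*.6-.5,40+(v+.5)*.6-.5,z)-p)@T*1000).round(1)
for n,z,pts in(('bar',.046,((72,338),(657,335),(88,452),(642,449),(503,335),(497,455))),('stop',.110,((338,400),(401,400))),('sbot',.0685,((342,297),(396,297)))):
    print(n,[f(*q,z) for q in pts])
E
```

```text
bar [array([  15.8, -101. ,   63.5]), array([17.2, 99.6, 63.5]), array([ -28.7, -102.7,   63.4]), array([-27. , 101.6,  63.4]), array([17.2, 44.2, 63.5]), array([-26.9,  45.7,  63.4])]
stop [array([23.6, -5.7, -0.4]), array([23.6,  8. , -0.4])]
sbot [array([35.5, -6.3, 41.1]), array([35.5,  8.5, 41.1])]
```

Emit:
{"api": "servo_tool", "payload": {"increments": [[[0, -0.5, -0.16, 0, 0], [0, -0.5, -0.16, 1, 0], [0, -0.5, -0.16, 1.8, 0], [0, -0.5, -0.16, 2, 0], [0, -0.5, -0.16, 2, 0]]]}}

```text
t: 14.0
tool_pos: [0.4905, 0.1089, 0.0903]
tool_rot: [0.141, -3.136, 0.0]
contact_force: [1.5, 0.1, -2.2]
opening: 0.0128
grip_force: 59.7
```

Emit:
{"api": "servo_tool", "payload": {"increments": [[[0, 0, 0, 0.1, 0], [0, 0, 0, 0.2, 0], [0, 0, 0, 0.3, 0], [0, 0, 0, 0.3, 0]]]}}

```text
t: 14.4
tool_pos: [0.4912, 0.1089, 0.0883]
tool_rot: [-0.141, 3.138, -0.0]
contact_force: [-0.2, 0.9, -2.7]
opening: 0.0124
grip_force: 59.7
```

Emit:
{"api": "servo_tool", "payload": {"increments": [[[0, 0, 0, 0.1, 0], [0, 0, 0, 0.2, 0], [0, 0, 0, 0.2, 0]]]}}

```text
t: 14.7
tool_pos: [0.4915, 0.109, 0.0871]
tool_rot: [-0.141, 3.138, -0.0]
contact_force: [-1.7, -1.6, 3.7]
opening: 0.0129
grip_force: 60.6
```

Emit:
{"api": "servo_tool", "payload": {"increments": [[[0, 0, -0.07, 0, 0], [0, 0, -0.07, 0.05, 0], [0, 0, -0.07, 0.1, 0], [0, 0, -0.07, 0.1, 0]]]}}

```text
t: 15.1
tool_pos: [0.4916, 0.1081, 0.0853]
tool_rot: [-0.141, 3.137, -0.001]
contact_force: [0.5, -0.7, -2.8]
opening: 0.0124
grip_force: 59.8
```

Force has gone back to the bare weight, so it is sinking in. Lower on.

Emit:
{"api": "servo_tool", "payload": {"increments": [[[0, 0, 0, 0.1, 0], [0, 0, 0, 0.2, 0], [0, 0, 0, 0.3, 0], [0, 0, 0, 0.3, 0]]]}}

```text
t: 15.5
tool_pos: [0.4909, 0.108, 0.0816]
tool_rot: [0.14, -3.137, 0.001]
contact_force: [0.2, -1.1, -2.7]
opening: 0.0128
grip_force: 59.6
```

Emit:
{"api": "servo_tool", "payload": {"increments": [[[0, 0, 0, 0.2, 0], [0, 0, 0, 0.4, 0], [0, 0, 0, 0.4, 0]]]}}

```text
t: 15.8
tool_pos: [0.4913, 0.1081, 0.078]
tool_rot: [0.141, -3.138, 0.0]
contact_force: [0.0, -1.4, -4.5]
opening: 0.0125
grip_force: 59.5
```

Emit:
{"api": "servo_tool", "payload": {"increments": [[[0, 0, 0, 0.2, 0], [0, 0, 0, 0.4, 0], [0, 0, 0, 0.5, 0], [0, 0, 0, 0.5, 0]]]}}

```text
t: 16.2
tool_pos: [0.4913, 0.1081, 0.0731]
tool_rot: [-0.141, 3.138, -0.0]
contact_force: [0.7, -1.8, -3.0]
opening: 0.0126
grip_force: 59.6
```

Emit:
{"api": "servo_tool", "payload": {"increments": [[[0, 0, 0, 0.1, 0], [0, 0, 0, 0.2, 0], [0, 0, 0, 0.25, 0], [0, 0, 0, 0.25, 0]]]}}

```text
t: 16.6
tool_pos: [0.4914, 0.1081, 0.0708]
tool_rot: [-0.14, 3.138, -0.0]
contact_force: [0.5, -2.3, -1.9]
opening: 0.0126
grip_force: 59.8
```

Emit:
{"api": "servo_tool", "payload": {"increments": [[[0, 0, 0, 0.1, 0], [0, 0, 0, 0.1, 0], [0, 0, 0, 0.1, 0]]]}}

```text
t: 16.9
tool_pos: [0.4914, 0.1082, 0.0698]
tool_rot: [-0.141, 3.138, -0.0]
contact_force: [1.6, -3.2, -2.6]
opening: 0.0128
grip_force: 59.8
```

Emit:
{"api": "servo_tool", "payload": {"increments": [[[0, 0, 0, 0.1, 0], [0, 0, 0, 0.1, 0], [0, 0, 0, 0.1, 0]]]}}

```text
t: 17.2
tool_pos: [0.4915, 0.1082, 0.0693]
tool_rot: [-0.141, 3.138, -0.0]
contact_force: [-1.3, -3.3, 3.8]
opening: 0.0126
grip_force: 60.5
```

Emit:
{"api": "servo_tool", "payload": {"increments": [[[0, 0, 0, 0.1, 0], [0, 0, 0, 0.1, 0], [0, 0, 0, 0.1, 0]]]}}

```text
t: 17.5
tool_pos: [0.4916, 0.1082, 0.0692]
tool_rot: [0.141, -3.138, 0.001]
contact_force: [-5.3, -4.4, 9.3]
opening: 0.0127
grip_force: 61.5
```

Seated at 0.0692, 18 mm below the mouth touch, with force up to 9 N. Release.

Emit:
{"api": "servo_tool", "payload": {"increments": [[[0, 0, 0, -0.15, 0], [1.8, 0, 0, -0.15, 0], [2.5, 0, 0, -0.15, 0], [3, 0, 0, -0.15, 0], [3, 0, 0, -0.15, 0]]]}}

```text
t: 18.0
tool_pos: [0.4912, 0.1085, 0.0692]
tool_rot: [0.14, -3.138, -0.001]
contact_force: [-0.2, -0.2, -0.6]
opening: 0.0298
grip_force: 0.0
```

Emit:
{"api": "servo_tool", "payload": {"increments": [[[3, 0, 0, -1, 0], [3, 0, 0, -4, 0], [3, 0, 0, -8, 0], [3, 0, 0, -12, 0], [3, 0, 0, -12, 0]]]}}

```text
t: 18.5
tool_pos: [0.4953, 0.1087, 0.1976]
tool_rot: [-0.14, 3.125, 0.001]
contact_force: [0.7, 1.6, 0.2]
opening: 0.0299
grip_force: 0.0
```

```bash
python3 - <<'E'
from h import *
d=grab('wrist');o=d['obs'];print(o['tool_pos'],o['contact_force'],o['opening'])
cv2.imwrite('pics/w6.png',cv2.resize(d['img'][:,:,::-1],(800,600)))
E
```

```text
[0.49529244 0.10866488 0.1975709 ] [0.71459448 1.64775792 0.18065851] 0.029896122464421693
```

View pics/w6.png

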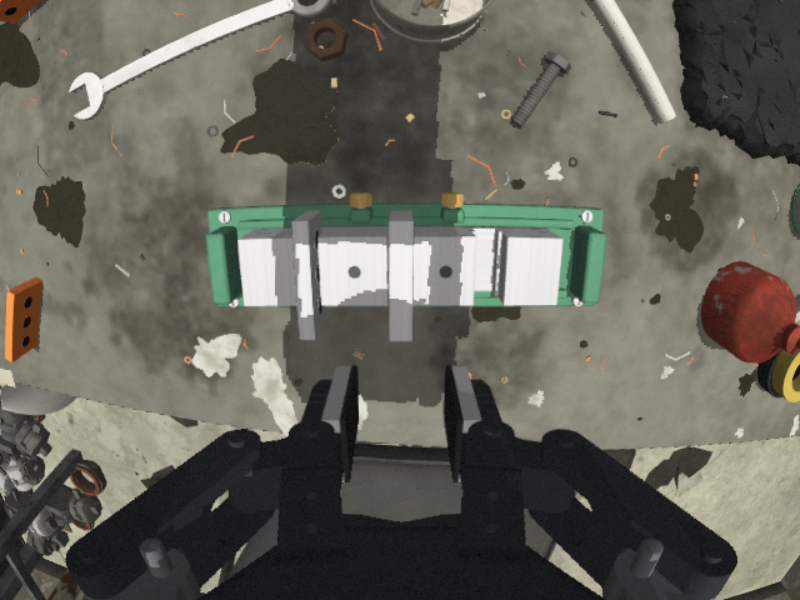

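Both strips stand upright at equal height in their own slots, thin at column 305 and thick at 400. The 18 mm slot is empty and the gripper is clear.

```bash
python3 -c "
from station import ctrl
print(ctrl.finish_job())"
```

```text
the job is handed in; nothing more can be done
None
```

The job is handed in at about 18.5 s: both strips stand seated on the shoulders of their own slots, thin in the 10 mm and thick in the 14 mm, with contact forces around 10 N at most; the hand-in gave no verdict.

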